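# Pull the dusty filter cassette out of the bench dust extractor and hold it up for bagging

### The arm

A 6-joint arm with a two-finger parallel gripper is mounted at the origin on a cart in front of the work surface, level with it; the furniture and walls round the work are solid. World frame = base frame: x ahead of the robot, y to its left, z up, the work surface at z = 0. Lengths are in m, angles in rad, forces in N, time in s.
With the tool pointing down it reaches from about 0.25 to 0.725 m from the base axis. Payload 4 kg.
Tool frame: the origin (TCP) lies midway between the tips of the shut fingers; the grasp point (between the pads) lies 19 mm behind it; z points along the fingers, y is the line along which they close (so a half turn about z gives the same grasp; the last joint's range is limited). The gripper opens to 85 mm and grips with 20 to 120 N. Pads are 22 mm wide; open, the fingers measure 114 mm over their backs; the gripper's body (76 mm by 85 mm) begins 54 mm behind the grasp point. The pads swing forward as they close: fully open they stand 13 mm farther back than shut.
Start: joints at [-1.277, 0.241, 0.005, 1.335, 0, 1.571], TCP at [0.145, -0.479, 0.231] pointing down, gripper open.
Joint ranges: [-2.72, 2.72], [-1.05, 1.87], [-1.09, 1.28], [-1.99, 2.15], [-1.42, 1.44], [-3.14, 3.14]. Speed limits (rad/s): [2.79, 2.79, 3.14, 3.14, 3.14, 3.14].

### API

Orientations are given as a rotation vector (axis times angle).
In Python, from bench import ctrl, claw, solver, sensors, vision gives the robot as it stands. Calls block until the motion is done:
- ctrl.move_pose(position, orientation): joint-space move of the TCP to a pose.
- ctrl.move_straight(position, rotation=None, velocity=0.15): straight line of the TCP; rotation=None keeps the orientation; velocity is the mean speed in m/s.
- ctrl.set_joints(angles): joint-space move.
- claw.command_gripper(opening): opening from 0.0 (shut) to 1.0 (fully open); the grip force is fixed at half the most; returns when the fingers have stopped.
- ctrl.dwell(seconds).
- solver.ik(position, orientation): joint angles nearest the present ones, or None.
- sensors.read_state(): the state.
- vision.read_camera(name): name is "scene" or "top" or "wrist"; returns a dict with "img" (420x560x3 uint8, blue, green, red), "mtx" (3x3 intrinsics, pixels), "world_to_cam" (4x4, takes a point from world to camera coordinates). Camera axes: x right, y down, z forward; pixel columns grow to the right and rows downward; lengths in m; the calibration is good to about 2 mm. A picture is of the moment at which its call begins. There is no depth.
A pose or a line that the arm cannot do raises ctrl.PlanningError and nothing moves.
- ctrl.sign_off(): hands the job in; it is judged then, once.
The state is a dict: "t": time; "joint_pos": joint angles; "joint_vel": joint speeds; "tau": joint torques, N m; "ee_pos": TCP position; "eef_rot": TCP orientation; "wrist_force": force on the tool from outside, world axes, zero at the start; "ft_torque": the same for the moment, N m; "finger_gap": opening from 0.0 (shut) to 1.0 (fully open); "grasp_force": force on a finger pad.
Only numpy, scipy, OpenCV 4.12 (cv2) and the standard library are available. Lean on these libraries where they do the work, as an engineer would, in place of code of your own. Each camera call takes 0.05 s, during which the arm holds its last target. There are 200 camera calls.

### The job

The bench dust extractor's filter needs changing. Slide its lock fully back to the off position so that its tongue is clear of the filter cassette, then pinch the cassette's two side catches fully together, lift the cassette straight up out of its bay, keeping it level so that the dust stays in the pleats, and finish still holding it by the pinched catches, at rest over the bay with its underside about 5 cm clear of the machine, so that I can slip the bag over it from below. Leave the jar, the cutter and the pot alone.

Things in the scene. Friction and masses are not known exactly. Their poses are not given: they have to be found in the camera images.
- filter_unit: bench dust extractor: low grey metal box with an steel deck, 170 (x) x 240 (y) x 85 mm high, fixed. Origin: centre of its underside. x from its louvred front to its back, y along its length to the end with intake louvres and filter bay, z up. On the deck (z = 85 mm): bay at x 0, y +50 mm; lock slide near the front at x -50 mm; flat round fan guard at its -y end, 3 mm high
- bay (a point): centre of the mouth of the filter bay, level with the deck, 85 mm above the worktop; the mouth is 128 (x) x 51 (y) mm, the deck's edge there 4 mm thick
- lock_slide (a joint): travel of the lock slide, m: 0 = fan on, its flat steel tongue reaches 12 mm over the cassette's rim and blocks it; 0.032 = end of travel, fan off, tongue clear of the rim. Starts at 0 to 4 mm, slides towards the extractor's -y (away from the bay), resists with about 2.5 N, stays where it is left
- lock_knob (a point): centre of the top of the lock slide's black upright thumb grip, 119 mm above the worktop; the grip is 16 mm wide (extractor's x), 20 mm long (its y, the way it slides), free from 12 to 34 mm above the deck. Beside it only two rails 7 mm high, 16 mm from its middle; its tongue, 11 mm above the deck, reaches 43 mm from its middle towards the bay
- cassette: filter cassette: pleated panel in a grey plastic frame, 122 (x) x 49 (y) mm, 52 mm sunk in the bay, with a 136 x 62 x 6 mm rim on the deck and a grip on top; about 0.3 kg. Origin: centre of its underside, 33 mm above the worktop when seated; axes as the extractor's. Grip: fixed spine 29 (x) x 22 (y) mm, a sprung black catch on each y side; unpinched, their hooks hold under the deck's edge
- cassette_grip (a point): midway between the catches at pinching height: 82 mm above the cassette's origin, 30 mm above the deck (115 mm above the worktop when seated). Close the fingers along the cassette's y. The catches are ribbed plates 24 mm wide (x), 10 to 41 mm above the deck, leaning outward; here 58 mm over both when free, 37 mm when fully pinched, then upright
- catch_left (a joint): angle of the catch on the cassette's +y side, rad: 0 = free (hook engaged), 0.14 = fully pinched, at its stop (hook clear). A spring pushes it outward: at the height of cassette_grip about 3 N to start it, 10 N to hold it fully pinched
- catch_right (a joint): the same for the catch on the -y side
- slip_jar: bystander: lidded jar of slip, 50 mm across, 66 mm high, near the front edge; origin under its centre
- cog_cutter: bystander: cog-shaped moulded cutter, 49 mm across, 40 mm high, in front of the white brush jar; origin under its centre
- olive_pot: bystander: olive stoneware pot with dots, 82 mm across, 70 mm high, to the right of the extractor's back; origin under its centre

How it is judged:
On the way, in this order (a step that is already met when the one before it is completed fails the run):
1. the lock is slid back, clear of the cassette, which still sits in its bay (value of joint lock_slide above 0.027 m and z of cassette in the frame of filter_unit below 0.038 m), for 0.1 s.
2. both catches are pinched together with the cassette still in its bay (value of joint each of catch_left, catch_right above 0.115 rad and z of cassette in the frame of filter_unit below 0.045 m), for 0.1 s.
At the end, for the whole second after the job is handed in: Cassette held still by fingers on both catches (each beyond 0.115 of 0.14 rad), underside 30 to 130 mm above the deck, centre within 50 mm of the bay's middle, level within 10 degrees, touching nothing of the extractor; lock still back beyond 27 of 32 mm (z of cassette in the frame of filter_unit between 0.115 and 0.215 m and horizontal distance between cassette and bay below 0.05 m and angle between cassette's own z axis and vertical below 0.17 rad and value of joint each of catch_left, catch_right above 0.115 rad and contact force between the fingers and cassette above 5 N and contact force between cassette and filter_unit below 0.2 N and linear speed of cassette below 0.03 m/s and value of joint lock_slide above 0.027 m); the arm keeps its last pose, push and grip.
It fails at once if the cassette is tipped more than 20 degrees, spilling its dust (angle between cassette's own z axis and vertical above 0.35 rad).
It fails at once if the jar, the cutter or the pot is pushed more than 3 cm (distance of any of slip_jar, cog_cutter, olive_pot from where it was at the start of the episode above 0.03 m).
It also fails if it takes over 42 s, if anything falls off the work surface, if the arm or the gripper's body presses on something with over 40 N, if the wrist force passes 120 N, or if a joint passes its speed limit or range.

## Working session

There is one attempt and no reset: what is moved stays moved. The work goes in short steps, each a Python script; the robot and the scene stay as the last script left them, time stands still between calls to the robot, and variables do not carry over. Pictures are saved under pics/ and viewed, at most 10 in all, crops included, and the job is handed in when it is done.

```bash
mkdir -p pics; ls; python3 - <<'E'
from bench import ctrl, claw, solver, sensors, vision
import cv2, numpy as np
for n in("scene","top"):
    c=vision.read_camera(n); cv2.imwrite(f"pics/{n}0.png",c["img"]); np.savez(f"pics/{n}0.npz",**c)
    print(n,np.round(c["mtx"],1).tolist(),np.round(c["world_to_cam"],4).tolist())
s=sensors.read_state(); print(s)
E
```

```text
pics
scene [[546.2, 0.0, 281.7], [0.0, 546.2, 220.3], [0.0, 0.0, 1.0]] [[-0.879, -0.4765, 0.0183, 0.4533], [-0.3436, 0.6062, -0.7173, 0.1793], [0.3307, -0.6368, -0.6965, 1.0784], [0.0, 0.0, 0.0, 1.0]]
top [[488.9, 0.0, 274.1], [0.0, 488.9, 212.9], [0.0, 0.0, 1.0]] [[0.0142, -0.9999, -0.0009, 0.1271], [-0.9894, -0.0139, -0.1443, 0.5017], [0.1442, 0.003, -0.9895, 1.0333], [0.0, 0.0, 0.0, 1.0]]
{'t': 0.1, 'joint_pos': array([-1.27702031e+00,  2.41343315e-01,  3.84900763e-03,  1.33522461e+00,
       -2.50073366e-05,  1.57078580e+00]), 'joint_vel': array([ 8.07989754e-04, -1.48846877e-03,  3.14873610e-03, -3.42696244e-04,
        1.10455460e-03, -9.02875769e-05]), 'tau': array([-9.13021559e-04, -3.73138547e+01,  2.53010398e+01,  1.08791786e-02,
        2.96559347e-05, -7.70425771e-06]), 'ee_pos': array([ 0.14460887, -0.47802509,  0.23049537]), 'eef_rot': array([-3.10588166e+00, -4.59543216e-01,  4.80560613e-04]), 'wrist_force': array([-0.07276389, -0.02357366,  0.4296616 ]), 'ft_torque': array([ 0.03421605, -0.04641595, -0.01473687]), 'grasp_force': 0.0, 'finger_gap': 0.9960400745909362}
```

View pics/scene0.png

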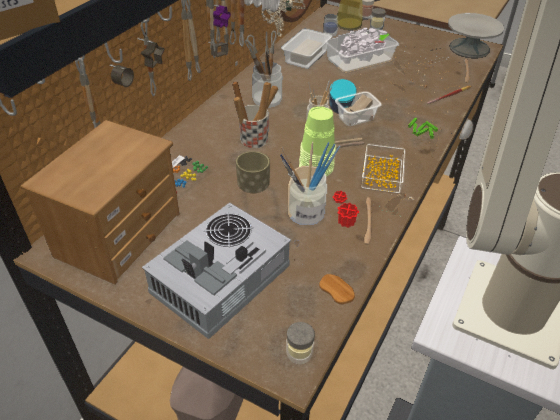

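View pics/top0.png

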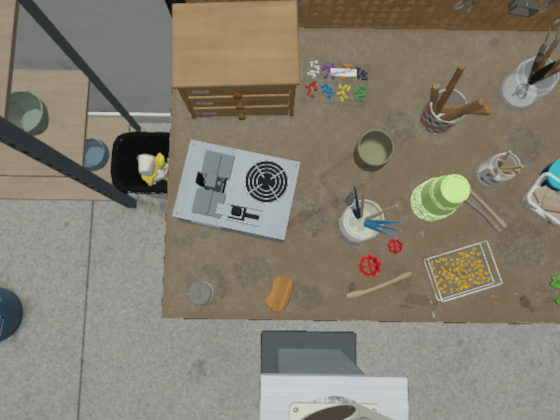

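The scene view shows the extractor at about (220,265), with the cabinet behind it. In the top view its deck has corners near (188,142), (300,158), (285,240) and (174,222). The cassette is at about (210,182) and the lock knob at about (238,212). I'll zoom in on both.

```bash
python3 - <<'E'
import cv2, numpy as np
t=cv2.imread("pics/top0.png")[130:250,160:315]; s=cv2.imread("pics/scene0.png")[200:335,135:300]
f=lambda a:cv2.resize(a,None,fx=5,fy=4.9 if 0 else 5,interpolation=cv2.INTER_CUBIC)
cv2.imwrite("pics/topz.png",f(t)[:600,:800]); cv2.imwrite("pics/scenez.png",cv2.resize(s,None,fx=4,fy=4,interpolation=cv2.INTER_CUBIC))
E
```

```text
(no output)
```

View pics/topz.png

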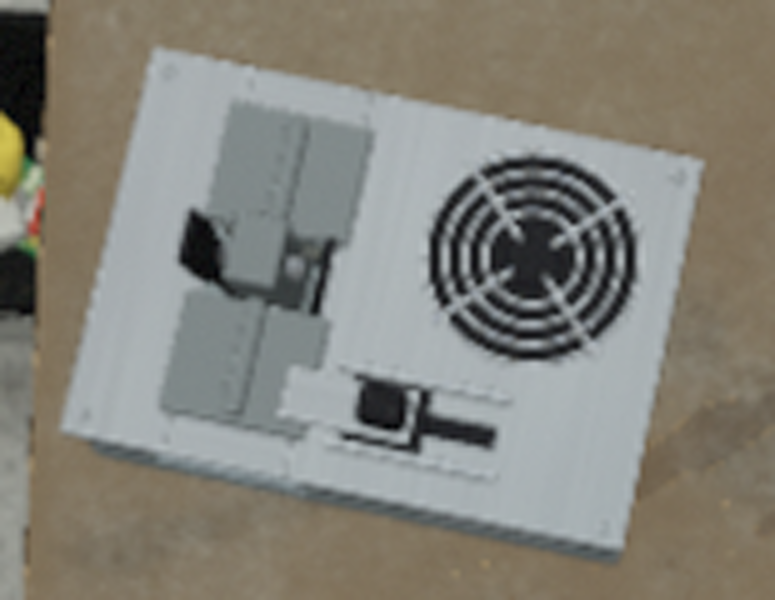

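View pics/scenez.png

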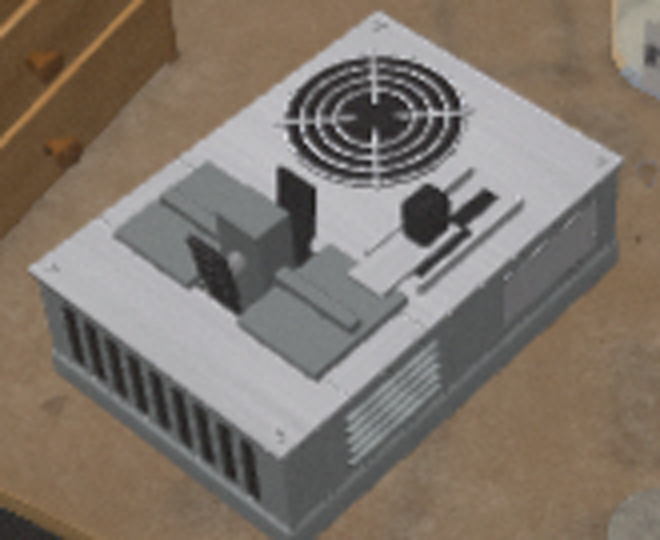

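The zooms show the deck corners clearly. In the top crop they are (153,47), (703,160), (622,548) and (63,430), with the knob at (382,402). In the scene crop they are (30,268), (378,12), (620,158) and (287,460), with the knob at (427,195).

```bash
cat > h.py <<'E'
import numpy as np, cv2
from scipy.optimize import least_squares
from scipy.spatial.transform import Rotation as R
def ray(c,uv,z):
    M=c["world_to_cam"]; o=-M[:3,:3].T@M[:3,3]
    d=M[:3,:3].T@np.linalg.solve(c["mtx"],[*uv,1]); return (o+d*(z-o[2])/d[2])
def proj(c,p):
    q=c["world_to_cam"]@[*p,1]; q=c["mtx"]@q[:3]; return q[:2]/q[2]
def fitrect(P,Q):  # P local xy, Q world xy
    P,Q=np.array(P),np.array(Q); 
    f=lambda a:(np.c_[np.cos(a[2])*P[:,0]-np.sin(a[2])*P[:,1]+a[0],np.sin(a[2])*P[:,0]+np.cos(a[2])*P[:,1]+a[1]]-Q).ravel()
    r=least_squares(f,[*Q.mean(0),-0.2]); return r.x,r.fun.reshape(-1,2)
E
python3 - <<'E'
from h import *
t=dict(np.load("pics/top0.npz")); s=dict(np.load("pics/scene0.npz"))
L=[(.085,.12),(.085,-.12),(-.085,-.12),(-.085,.12)]
T=[np.array(p)/5+[159.6,129.6] for p in[(153,47),(703,160),(622,548),(63,430)]]
S=[np.array(p)/4+[134.6,199.6] for p in[(30,268),(378,12),(620,158),(287,460)]]
T=[ray(t,p,.085)[:2] for p in T]; S=[ray(s,p,.085)[:2] for p in S]
for Q,l in((T,L),(S,L),(T+S,L+L)):
    a,f=fitrect(l,Q); print(np.round(a,4),np.round(f*1e3,1).tolist())
w=a; 
def loc(p): c,q=np.cos(w[2]),np.sin(w[2]); d=np.array(p[:2])-w[:2]; return np.round([c*d[0]+q*d[1],-q*d[0]+c*d[1]],4)
print("knob",loc(ray(t,np.array((382,402))/5+[159.6,129.6],.119)),loc(ray(s,np.array((430,193))/4+[134.6,199.6],.119)))
c,q=np.cos(w[2]),np.sin(w[2]); g=lambda x,y:w[:2]+[c*x-q*y,q*x+c*y]
print("bay",g(0,.05),"knob",g(-.05,-.02), "r",np.hypot(*g(0,.05)))
E
```

```text
[ 0.5437  0.2137 -0.1928] [[0.6, -0.2], [0.8, -0.6], [-0.6, -0.5], [-0.7, 1.3]]
[ 0.5407  0.2152 -0.188 ] [[0.1, 1.7], [1.5, -1.2], [-2.6, -1.3], [1.0, 0.8]]
[ 0.5422  0.2145 -0.1904] [[-1.2, 0.8], [-0.4, 0.3], [-1.9, 0.0], [-2.5, 1.9], [1.9, 0.7], [2.7, -2.1], [-1.4, -1.8], [2.8, 0.1]]
knob [-0.0481 -0.0129] [-0.0501 -0.0163]
bay [0.55169823 0.26357387] knob [0.48935292 0.20430277] r 0.6114262978373702
```

```bash
cat >> h.py <<'E'
U=np.array([0.5422,0.2145,-0.1904])
def g(x,y,z): c,q=np.cos(U[2]),np.sin(U[2]); return np.array([U[0]+c*x-q*y,U[1]+q*x+c*y,z])
def ori(sg=1,yaw=None):
    a=U[2] if yaw is None else yaw
    y=sg*np.array([-np.sin(a),np.cos(a),0]); z=np.array([0,0,-1.]); return R.from_matrix(np.c_[np.cross(y,z),y,z]).as_rotvec()
E
python3 - <<'E'
from h import *
from bench import *
s=sensors.read_state(); e=s["eef_rot"]
for sg in(1,-1):
    for p in((0,.05,.25),(-.05,-.014,.099),(0,.05,.095)):
        j=solver.ik(g(*p),ori(sg)); print(sg,p,None if j is None else np.round(j,2))
for p in([.12,-.40,.40],[.145,-.478,.40]):
    j=solver.ik(p,e); print(p,None if j is None else np.round(j,2))
j=solver.ik(g(-.05,-.014,.30),ori(1)); print(j)
E
```

```text
1 (0, 0.05, 0.25) [0.45 0.46 0.37 1.48 0.   0.64]
1 (-0.05, -0.014, 0.099) [ 0.4   0.4  -0.13  1.04  0.    0.6 ]
1 (0, 0.05, 0.095) [0.45 0.54 0.09 1.12 0.   0.64]
-1 (0, 0.05, 0.25) [ 0.45  0.46  0.37  1.48  0.   -2.51]
-1 (-0.05, -0.014, 0.099) [ 0.4   0.4  -0.13  1.04  0.   -2.55]
-1 (0, 0.05, 0.095) [ 0.45  0.54  0.09  1.12  0.   -2.51]
[0.12, -0.4, 0.4] [-1.28  0.07  0.23  1.74 -0.    1.57]
[0.145, -0.478, 0.4] [-1.28  0.24  0.44  1.77 -0.    1.57]
[0.40492795 0.29243241 0.2511576  1.52952151 0.         0.59532795]
```

```bash
python3 - <<'E'
from h import *
from bench import *
ctrl.move_straight([.12,-.40,.40],velocity=.3)
ctrl.move_pose(g(-.05,-.014,.40),ori())
ctrl.move_straight(g(-.05,.02,.26),velocity=.25)
c=vision.read_camera("wrist"); cv2.imwrite("pics/w1.png",c["img"]); np.savez("pics/w1.npz",**c)
s=sensors.read_state(); print(s["t"],s["ee_pos"],s["wrist_force"])
for p in((-.05,-.014,.119),(0,.05,.115),(.085,-.12,.085),(-.085,-.12,.085),(-.085,.12,.085),(.085,.12,.085)): print(p,proj(c,g(*p)))
E
```

```text
4.1833 [0.49795596 0.24348183 0.26208579] [0.24004093 0.32619717 0.52363894]
(-0.05, -0.014, 0.119) [236.66598882 194.16364525]
(0, 0.05, 0.115) [312.24907476 247.6112387 ]
(0.085, -0.12, 0.085) [142.71986455 310.98049814]
(-0.085, -0.12, 0.085) [119.04013857 145.43302229]
(-0.085, 0.12, 0.085) [391.37076422 145.14834009]
(0.085, 0.12, 0.085) [374.95522768 310.60542354]
```

View pics/w1.png

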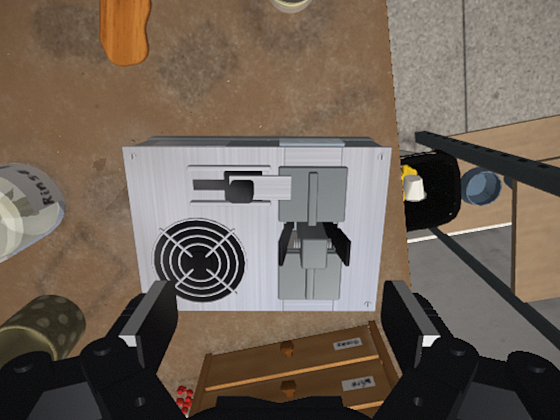

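The wrist view shows the deck corners at (124,148), (391,148), (379,311) and (139,311). The knob is at about (239,189) and the cassette grip is centred near (314,249). All of these are within a few mm of prediction, so I'll grip the knob.

```bash
cat >> h.py <<'E'
def loc(p):
    c,q=np.cos(U[2]),np.sin(U[2]); d=np.array(p[:2])-U[:2]; return np.round([c*d[0]+q*d[1],-q*d[0]+c*d[1]],4)
def fl(s): 
    f=s["wrist_force"]; return np.round([*(R.from_euler('z',-U[2]).apply(f))],1)
E
python3 - <<'E'
from h import *
from bench import *
def rep(n): s=sensors.read_state(); print(n,round(s["t"],2),loc(s["ee_pos"]),s["ee_pos"][2].round(4),"F",fl(s),"gap",round(s["finger_gap"],3),"gf",round(s["grasp_force"],1)); return s
ctrl.move_straight(g(-.05,-.014,.14),velocity=.2)
ctrl.move_straight(g(-.05,-.014,.102),velocity=.08); rep("down")
claw.command_gripper(0.0); s=rep("grip")
y=-.014
ctrl.move_straight(g(-.05,y-.024,.102),velocity=.06); rep("m"); y-=.024
for i in range(8):
    y-=.002; ctrl.move_straight(g(-.05,y,.102),velocity=.04); s=rep("s")
    if abs(fl(s)[1])>14: break
E
```

```text
down 5.58 [-0.0497 -0.0137] 0.1023 F [-0.2  0.1  0.3] gap 0.996 gf 0.0
grip 6.2 [-0.0499 -0.0137] 0.1025 F [-1.3  0.6  4.4] gap 0.214 gf 59.7
m 6.75 [-0.0499 -0.0395] 0.1025 F [-1.5 -0.3  6.4] gap 0.216 gf 60.2
s 7.0 [-0.05   -0.0408] 0.1024 F [-1.3  2.   5.9] gap 0.214 gf 60.1
s 7.25 [-0.0499 -0.0426] 0.1025 F [-2.   1.3  6.6] gap 0.216 gf 60.1
s 7.5 [-0.05   -0.0441] 0.1025 F [-2.2  2.3  6. ] gap 0.215 gf 60.1
s 7.75 [-0.05   -0.0443] 0.1025 F [-2.7  7.5  2.8] gap 0.215 gf 60.0
s 8.0 [-0.0499 -0.0444] 0.1025 F [-3.2 12.5  1.2] gap 0.219 gf 59.8
s 8.25 [-0.0499 -0.0445] 0.1025 F [-2.3 17.1 -1.2] gap 0.216 gf 59.6
```

```bash
python3 - <<'E'
from h import *
from bench import *
ctrl.move_straight(g(-.05,-.0445,.102),velocity=.04)
claw.command_gripper(1.0)
ctrl.move_straight(g(-.05,-.0445,.16),velocity=.15)
ctrl.move_straight(g(-.02,.05,.21),velocity=.2)
c=vision.read_camera("wrist"); cv2.imwrite("pics/w2.png",c["img"]); np.savez("pics/w2.npz",**c)
s=sensors.read_state(); print(s["t"],loc(s["ee_pos"]),fl(s))
for p in((-.05,-.044,.119),(0,.05,.126),(0,.079,.126),(0,.021,.126),(-.068,.081,.091),(-.068,.019,.091),(.068,.019,.091),(.068,.081,.091)): print(p,proj(c,g(*p)).round(1))
E
```

```text
10.4917 [-0.021   0.0487] [ 0.4 -0.4  0.3]
(-0.05, -0.044, 0.119) [136.6 175.1]
(0, 0.05, 0.126) [279.3 249.2]
(0, 0.079, 0.126) [321.8 249.2]
(0, 0.021, 0.126) [236.9 249.1]
(-0.068, 0.081, 0.091) [322.7 141.9]
(-0.068, 0.019, 0.091) [236.1 141.9]
(0.068, 0.019, 0.091) [242.3 306. ]
(0.068, 0.081, 0.091) [316.4 306.1]
```

View pics/w2.png

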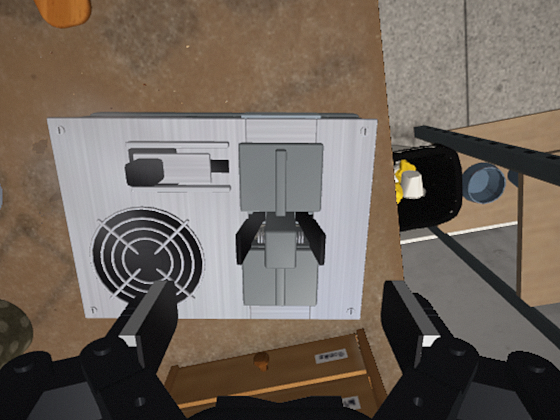

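The wrist view shows the tongue pulled back clear of the rim, ending at (229,167) with the rim's edge at 239. The rim spans columns 239–323 and the catches span 237–325 at row 235. That puts the grip centre about 1 mm towards +y of prediction, so I'll descend and pinch.

```bash
python3 - <<'E'
from h import *
from bench import *
def rep(n): s=sensors.read_state(); print(n,round(s["t"],2),loc(s["ee_pos"]),s["ee_pos"][2].round(4),"F",fl(s),"T",s["ft_torque"].round(2),"gap",round(s["finger_gap"],3),"gf",round(s["grasp_force"],1)); return s
ctrl.move_straight(g(0,.051,.15),velocity=.2)
ctrl.move_straight(g(0,.051,.095),velocity=.08); rep("down")
claw.command_gripper(0.0); rep("grip"); ctrl.dwell(.3); rep("grip")
c=vision.read_camera("wrist"); cv2.imwrite("pics/w3.png",c["img"])
c=vision.read_camera("scene"); cv2.imwrite("pics/s3.png",cv2.resize(c["img"][180:335,120:320],None,fx=3.5,fy=3.5,interpolation=cv2.INTER_CUBIC))
E
```

```text
down 11.79 [0.0003 0.0513] 0.0956 F [-0.2  0.7  0.3] T [-0.03 -0.02 -0.01] gap 1.001 gf 0.0
grip 12.32 [0.0011 0.051 ] 0.0979 F [-2.1 -3.1 11.6] T [-0.74  0.55 -0.12] gap 0.383 gf 62.5
grip 12.62 [0.0012 0.051 ] 0.0979 F [-1.6 -2.4 11.6] T [-0.7   0.53 -0.16] gap 0.381 gf 62.5
```

View pics/s3.png

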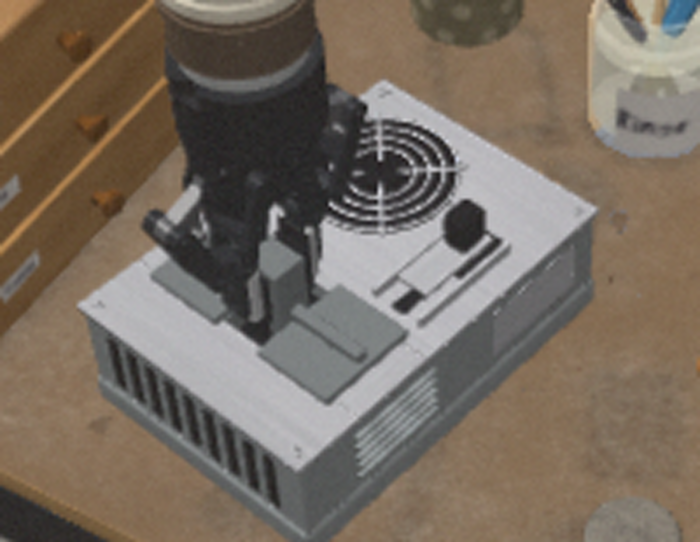

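View pics/w3.png

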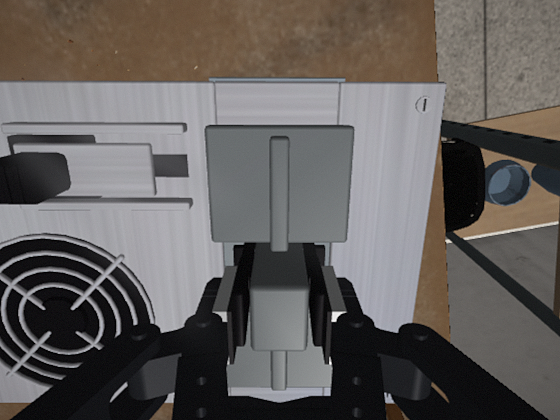

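Both catches are upright against the spine in the wrist view, with the pads symmetric at columns 240 and 325. The lock is back. I'll lift in steps and watch the force.

```bash
python3 - <<'E'
from h import *
from bench import *
def rep(n): s=sensors.read_state(); print(n,round(s["t"],2),loc(s["ee_pos"]),s["ee_pos"][2].round(4),"F",fl(s),"T",s["ft_torque"].round(2),"gap",round(s["finger_gap"],3),"gf",round(s["grasp_force"],1)); return s
ok=True
for z in(.099,.103,.110,.125,.145,.165):
    ctrl.move_straight(g(0,.051,z),velocity=.04); s=rep("l")
    if fl(s)[2]<-15: ok=False; break
if ok:
    ctrl.move_straight(g(0,.050,.200),velocity=.06); ctrl.dwell(.5); rep("end")
c=vision.read_camera("scene"); cv2.imwrite("pics/s4.png",cv2.resize(c["img"][120:335,100:320],None,fx=2.7,fy=2.7,interpolation=cv2.INTER_CUBIC))
E
```

```text
l 12.97 [-0.0002  0.0508] 0.0987 F [ 1.  -0.3 -2.9] T [-0.11 -0.03 -0.07] gap 0.383 gf 61.9
l 13.22 [-0.0002  0.0508] 0.1027 F [-0.7 -1.4 -1.6] T [-0.2   0.03 -0.03] gap 0.385 gf 61.9
l 13.54 [0.0002 0.0509] 0.1104 F [ 0.1 -0.7 -2.7] T [-0.27  0.1  -0.08] gap 0.383 gf 61.9
l 14.07 [0.0004 0.0509] 0.1255 F [-0.1 -1.6 -0.9] T [-0.42  0.02 -0.05] gap 0.382 gf 61.9
l 14.72 [0.0003 0.0509] 0.1453 F [ 0.3 -1.8 -1.9] T [-0.55  0.04 -0.08] gap 0.384 gf 61.9
l 15.37 [0.     0.0512] 0.1652 F [ 0.2  0.1 -2.8] T [ 0.01  0.02 -0.02] gap 0.383 gf 61.9
end 16.6 [-0.    0.05] 0.1999 F [-0.3 -0.1 -3. ] T [0.04 0.04 0.  ] gap 0.384 gf 61.9
```

View pics/s4.png

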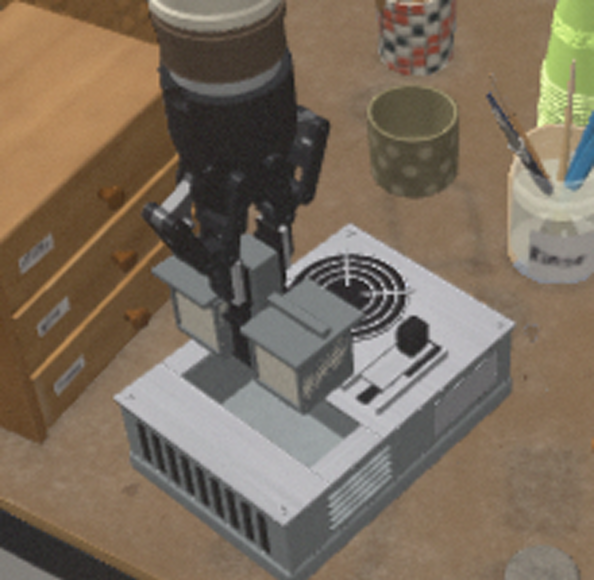

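The cassette hangs level over the open bay, with its weight (about 3 N) fully on the gripper and the lock still back.

```bash
python3 -c "
from bench import *
print(ctrl.sign_off())"
```

```text
the job is handed in; nothing more can be done
None
```

The job is handed in: the lock is fully back, and the cassette is held level by its pinched catches, at rest over the bay with its underside about 5 cm above the deck. I didn't touch the jar, cutter or pot, and no verdict came back from the judging.

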